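Load a connecting rod from the parts bin into the clamping fixture

ROBOT

A 6-joint arm with a two-finger parallel gripper is mounted at the origin on the work surface. World frame = base frame: x ahead of the robot, y to its left, z up, the work surface at z = 0. Lengths are in m, angles in degrees, forces in N, time in s.
With the tool pointing down it reaches from about 0.4 to 0.825 m from the base axis. Payload 7 kg.
Tool frame: the origin (TCP) lies on the centre line of the jaws, within the pads' length; the fingertips stand 19 mm ahead of it and the grasp point (between the pads) is the TCP; z points along the fingers, y is the line along which they close (so a half turn about z gives the same grasp; the last joint's range is limited). The gripper opens to 88 mm and grips with 3 to 60 N. Pads are 19 mm wide; open, the fingers measure 130 mm over their backs; the gripper's body (78 mm by 193 mm) begins 47 mm behind the grasp point.
Start: joints at [82.34, 20.546, 0.682, 0, -70.136, -16.507], TCP at [0.276, 0.616, 0.209] pointing down, gripper open.
Joint ranges: [-176.03, 176.03], [-82.01, 121.73], [-58.28, 71.71], [-173.87, 95.51], [-174.79, -0.11], [-173.66, 173.66]. Speed limits (degrees/s): [136.94, 136.94, 172.46, 180, 180, 180].

INTERFACE

Orientations are given as [roll, pitch, yaw] about the fixed x, y, z axes, in that order (R = Rz(yaw) Ry(pitch) Rx(roll)).
In Python, from plant import ctrl gives the robot as it stands.
- The arm moves only by the tool move_arm, never from a script. Its argument "motion" is a list of rows, each a list of 3 entries, a list of its own where there are three numbers: the shift along the tool's x, y, z in mm, then the turn, a rotation vector about the tool's x, y, z in degrees, then the closure, from 0 (fully open) to 1 (shut). A call has 1 to 10 rows; each row is the pose to reach, as a shift and turn from the pose commanded when the call began, along the tool's axes at that moment; what a row does not reach only later rows make up. A row lasts 1/12 s, in which the tool goes at most 41.7 mm and 7.16 degrees, less where a joint would pass 70% of its speed; a pose out of reach is approached as far as the arm can. A call with a gripper value outside its range is refused whole. The fingers move at their own pace and stop on an object; the grip force is fixed at half the most. Time passes only in rows, so rows that repeat a pose let the fingers close. It gives the time, the measured TCP pose, the force, the opening and the grip force at its end, in the units of the state.
- ctrl.get_obs(): the state, without advancing time (a new reading comes with each control period).
- ctrl.snapshot(name): name is "scene" or "side" or "wrist"; returns a dict with "color" (384x512x3 uint8, blue, green, red), "camera_matrix" (3x3 intrinsics, pixels), "cam_to_world" (4x4, takes a point from camera to world coordinates). Camera axes: x right, y up, looking along -z (the intrinsics and any distortion apply to the point x, -y, -z); pixel columns grow to the right and rows downward; lengths in m; the calibration is good to about 2 mm. A picture is of the moment at which its call begins. There is no depth.
- ctrl.close_job(): hands the job in; it is judged then, once.
The state is a dict: "clock": time; "joint_pos": joint angles; "qvel": joint speeds; "tau": joint torques, N m; "tool_pos": TCP position; "orientation": TCP orientation; "force": force on the tool from outside, world axes, zero at the start; "moment": the same for the moment, N m; "opening": finger opening in m; "gripper_force": force on a finger pad.
Only numpy, scipy, OpenCV 4.12 (cv2) and the standard library are available. Lean on these libraries where they do the work, as an engineer would, in place of code of your own. Each camera call takes 0.05 s, during which the arm holds its last target. There are 200 camera calls.

TASK

From the blue bin under the wire shelf, pick out the one connecting rod that has a large eye at one end and a small eye at the other, and lay it flat, without dropping it, in the fixture so that the large eye sits centred in the wide fork and the small eye centred in the narrow fork, right down on the rests. Let go of it, then swing the fixture's clamp arm all the way down over it. Leave the other parts in the bin, and do not knock over or shift the oil bottle.

Things in the scene. Friction and masses are not known exactly. Their poses are not given: they have to be found in the camera images.
- station: Blue bin with a wire shelf above, fixed. Origin on the table under the row of parts; x to the back of the bin, z up. Floor 4 mm high; inside x -100..125, y -190..190 mm; front wall 32 mm high, sides 45 (60 at x>10), back 60. Wire shelf 289-301 mm up, from x -32 (front edge) to 180, y +-225; posts at x 165, y +-216. Parts lie half under it: reach in with the tool leaning back.
- conrod: Part to load: steel rod 0.3 kg, 22 mm thick, lying flat among four long parts about 90 mm apart, in any order. Shank 16 mm wide joins a large eye (46 mm across) at x +55 mm and a small eye (30 mm) at x -55. Eyes look dark with a light centre. Origin on the underside, midway between the eyes; x towards the large eye (in the bin: to the back), z up; balance point x +6 mm, free shank x -40..32.
- conrod_far (a point): Centre of the connecting rod's large eye, on its underside.
- conrod_near (a point): Centre of the connecting rod's small eye, on its underside.
- link_small: Another long part in the bin, to be left there: same as the connecting rod, but with a small eye (30 mm across) at both ends. Origin on its underside, at the middle.
- link_large: Another long part in the bin, to be left there: same as the connecting rod, but with a large eye (46 mm across) at both ends. Origin on its underside, at the middle.
- bar: Another long part in the bin, to be left there: plain square steel bar 22 x 22 x 150 mm along its x. Origin on its underside, at the middle.
- bush_a: Small steel bush, 18 mm across and 18 mm high, standing near the back wall of the bin; to be left in the bin. Origin under its centre.
- bush_b: A second bush like bush_a.
- fixture: Fixed clamping fixture. Origin on the table; x from the narrow fork (near the robot) to the wide fork and clamp hinge, z up. Base plate x -88..158, y +-50, 15 mm high. Each fork: dark steel rest, 26 mm long in x, top 35 mm above the table, between two cheeks 8 mm thick, tops 49 mm above the table. Hinge bracket x 110..140, y +-18, 84 mm high.
- wide_fork (a point): Centre of the wide fork's rest, on its top face (x +55 of the fixture, 35 mm above the table); 56 mm between its cheeks.
- narrow_fork (a point): Centre of the narrow fork's rest, on its top face (x -55 of the fixture, 35 mm above the table); 40 mm between its cheeks.
- clamp (a joint): Clamp arm angle: 0 upright, negative leaning away, grows as it swings towards the robot and down over the rod; 1.57 fully down (level, its pad about 1 mm above the large eye when the rod lies right). Starts at -0.2 to 0.1; stiff, stays where left. Arm 12 mm thick, 14 wide, with a round black grip 22 mm across from 70 to 120 mm from the hinge.
- clamp_hinge (a point): Middle of the clamp's hinge axis (parallel to the fixture's y), at x +125 of the fixture, 72 mm above the table.
- clamp_grip (a point): On the axis of the clamp arm's black grip, 105 mm from the hinge.
- oil_bottle: White bottle with a black cap, 56 mm across and 160 mm high, standing between the bin and the fixture. Origin under its centre.
Not all that is in view belongs to the job. What is shaped like the link_large but red or yellow is not meant.

How it is judged (in metres and radians):
On the way, in this order (a step that is already met when the one before it is completed fails the run):
1. the connecting rod has been lifted out of the bin (height (world z) of conrod above 0.08 m), for 0.1 s.
2. the connecting rod lies in its forks, released, with the clamp still open (horizontal distance between conrod_far and wide_fork below 0.01 m and horizontal distance between conrod_near and narrow_fork below 0.01 m and z of conrod in the frame of fixture between 0.031 and 0.039 m and angle between conrod's own z axis and vertical below 0.08 rad and contact force between the fingers and conrod below 0.1 N and value of joint clamp below 1.2 rad), for 0.2 s.
3. the clamp is down (value of joint clamp above 1.5 rad), for 0.2 s.
At the end, for the whole second after the job is handed in: The rod lies flat (0.08 rad) at rest on both rests (underside 31 to 39 mm above the table), large eye within 10 mm of the wide fork's centre, small eye within 10 mm of the narrow fork's; clamp joint above 1.50; the other links, the bar and both bushes are in the bin (horizontal distance between conrod_far and wide_fork below 0.01 m and horizontal distance between conrod_near and narrow_fork below 0.01 m and z of conrod in the frame of fixture between 0.031 and 0.039 m and angle between conrod's own z axis and vertical below 0.08 rad and value of joint clamp above 1.5 rad and linear speed of conrod below 0.02 m/s and x of link_small in the frame of station between -0.1 and 0.125 m and y of link_small in the frame of station between -0.19 and 0.19 m and z of each of link_small, link_large, bar, bush_a, bush_b in the frame of station below 0.06 m and x of link_large in the frame of station between -0.1 and 0.125 m and y of link_large in the frame of station between -0.19 and 0.19 m and x of bar in the frame of station between -0.1 and 0.125 m and y of bar in the frame of station between -0.19 and 0.19 m and x of bush_a in the frame of station between -0.1 and 0.125 m and y of bush_a in the frame of station between -0.19 and 0.19 m and x of bush_b in the frame of station between -0.1 and 0.125 m and y of bush_b in the frame of station between -0.19 and 0.19 m); the robot touches nothing.
It fails at once if the oil bottle is knocked over or shifted by more than 40 mm (angle between oil_bottle's own z axis and vertical above 0.5 rad or distance of oil_bottle from where it was at the start of the episode above 0.04 m).
It fails at once if the connecting rod is dropped (falls freely by more than about 13 mm) (linear speed of conrod above 0.5 m/s and contact force between the fingers and conrod below 0.1 N).
It also fails if it takes over 61 s, if anything falls off the work surface, if the arm or the gripper's body presses on something with over 40 N, if the wrist force passes 120 N, or if a joint passes its speed limit or range.

## Working session

There is one attempt and no reset: what is moved stays moved. The work goes in short steps, Python scripts to look and compute and a tool call to move; the robot and the scene stay as the last step left them, time stands still between calls to the robot, and variables do not carry over. Pictures are saved under pics/ and viewed, at most 10 in all, crops included, and the job is handed in when it is done.

Besides the shell and the picture viewer there is one more tool, called in YAML: its name, and indented under it one key for each argument. move_arm: Moves the arm, as the interface text tells. Its arguments: {"type":"object","properties":{"motion":{"type":"array"}},"required":["motion"]}

```bash
ls; mkdir -p pics
cat > h.py <<'E'
import numpy as np, cv2
from plant import ctrl
from scipy.spatial.transform import Rotation as R
def save(n,f):
    s=ctrl.snapshot(n); cv2.imwrite('pics/'+f+'.png',s['color']); np.savez('pics/'+f,**s); return s
def ray(s,u,v):
    K=s['camera_matrix'];T=s['cam_to_world'];p=np.linalg.inv(K)@[u,v,1]
    d=T[:3,:3]@[p[0],-p[1],-p[2]]; return T[:3,3],d/np.linalg.norm(d)
def plane(s,u,v,z):
    o,d=ray(s,u,v); return o+d*(z-o[2])/d[2]
def proj(s,P):
    T=s['cam_to_world'];c=T[:3,:3].T@(np.array(P)-T[:3,3]);q=s['camera_matrix']@[c[0],-c[1],-c[2]];return q[:2]/q[2]
def ld(f): return dict(np.load('pics/'+f+'.npz'))
E
python3 - <<'E'
from h import *
for n in ['scene','side','wrist']:
    s=save(n,n+'0');print(n,s['cam_to_world'].round(3).tolist(),s['camera_matrix'].round(1).tolist())
o=ctrl.get_obs();print(o)
a=[cv2.imread(f'pics/{n}0.png') for n in ['scene','side','wrist']]
cv2.imwrite('pics/all.png',cv2.resize(np.vstack([np.hstack(a[:2]),np.hstack([a[2],a[2]*0])]),(800,600)))
E
```

```text
pics
scene [[0.389, -0.703, 0.596, 1.172], [0.921, 0.291, -0.257, -0.412], [0.007, 0.649, 0.761, 1.018], [0.0, 0.0, 0.0, 1.0]] [[360.4, 0.0, 255.6], [0.0, 360.4, 190.1], [0.0, 0.0, 1.0]]
side [[0.916, 0.209, -0.342, 0.092], [-0.4, 0.514, -0.759, -0.97], [0.017, 0.832, 0.555, 0.74], [0.0, 0.0, 0.0, 1.0]] [[433.1, 0.0, 264.8], [0.0, 433.1, 186.1], [0.0, 0.0, 1.0]]
wrist [[-0.409, 0.88, 0.241, 0.341], [-0.912, -0.395, -0.106, 0.587], [0.002, -0.263, 0.965, 0.384], [0.0, 0.0, 0.0, 1.0]] [[282.2, 0.0, 252.5], [0.0, 282.2, 195.0], [0.0, 0.0, 1.0]]
{'clock': 0.15, 'joint_pos': array([ 8.23390305e+01,  2.05825052e+01,  6.44558506e-01, -1.52068433e-02,
       -7.01351924e+01, -1.65068410e+01]), 'qvel': array([ 0.09719128, -0.05254299,  0.11585974,  0.10752427,  0.00087393,
        0.13515257]), 'tau': array([-1.19720393e-03, -5.83271527e+01,  2.93290740e+01,  7.00116768e+00,
        8.84291308e-03, -1.10108003e-04]), 'tool_pos': array([0.27621381, 0.6154571 , 0.20782087]), 'orientation': array([ 1.79925813e+02, -7.07495805e-03, -2.41729823e+01]), 'force': array([-0.25875995, -0.24271813, -0.10596686]), 'moment': array([-0.04778931,  0.05411973,  0.05531731]), 'gripper_force': 0.0, 'opening': 0.0878098407585511}
```

View pics/scene0.png

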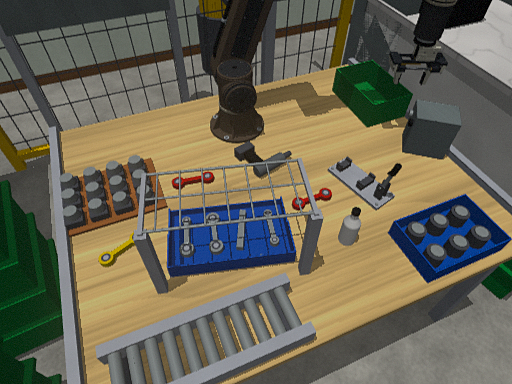

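View pics/side0.png

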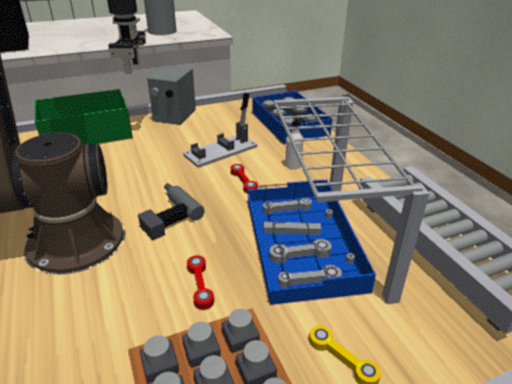

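View pics/wrist0.png

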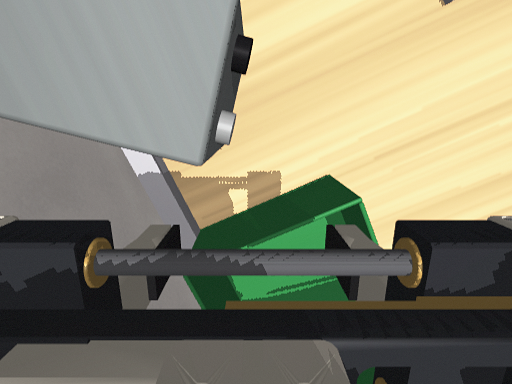

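The scene view shows the bin (about 230,235) with four parts: the bar is near 241,228, the fixture near 365,180 and the bottle near 350,227. The side view shows the same parts at (310,275), (300,248), (292,228) and (287,206). I'll zoom in on both.

Run:
```python
from h import *
a=ld('scene0')['color'];b=ld('side0')['color']
f=lambda i,x,y,w,h,W,H:cv2.resize(i[y:y+h,x:x+w],(W,H),interpolation=cv2.INTER_CUBIC)
cv2.imwrite('pics/crop.png',np.vstack([np.hstack([f(a,160,195,140,80,400,229),f(a,325,145,90,90,400,400)[:229*1+171][:400][:229]]) if 0 else np.hstack([f(a,165,200,135,75,400,222),f(a,325,150,85,47,400,222)]),np.hstack([f(b,245,180,125,118,400,378),f(b,175,85,90,85,400,378)])]))
```

```text
(no output)
```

View pics/crop.png

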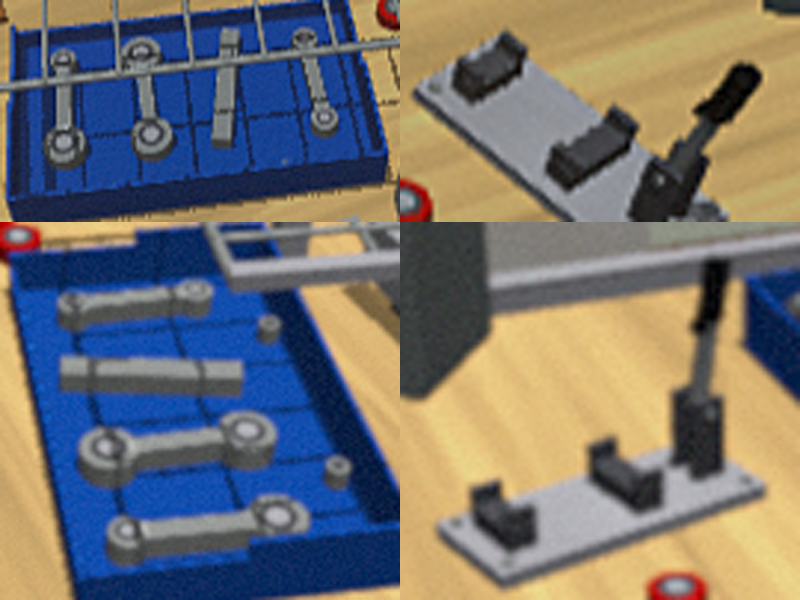

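The conrod is the part on the left in scene (large eye about 187,248, small eye about 186,220) and the nearest one in side (small eye about 285,275, large eye about 332,271). Next I'll measure it along with the station and the fixture plate.

```bash
cat > m.py <<'E'
from h import *
def blob(s,u,v,r=5):
    g=s['color'].astype(float).min(2); u0,v0=int(round(u)),int(round(v))
    w=g[v0-r:v0+r+1,u0-r:u0+r+1]; w=np.clip(w-np.percentile(w,75),0,None)
    y,x=np.mgrid[v0-r:v0+r+1,u0-r:u0+r+1]; return (w*x).sum()/w.sum(),(w*y).sum()/w.sum()
def platepts(s,box,z=.015):
    x0,y0,x1,y1=box;im=s['color'][y0:y1,x0:x1]
    h=cv2.cvtColor(im,cv2.COLOR_BGR2HSV);m=((h[...,1]<45)&(h[...,2]>110)).astype(np.uint8)
    n,l,st,_=cv2.connectedComponentsWithStats(m);k=1+np.argmax(st[1:,4])
    p=np.argwhere(l==k)[:,::-1]+[x0,y0]
    return np.array([plane(s,u,v,z)[:2] for u,v in p])
def tri(s1,p1,s2,p2):
    o1,d1=ray(s1,*p1);o2,d2=ray(s2,*p2);A=np.stack([d1,-d2],1);t=np.linalg.lstsq(A,o2-o1,rcond=None)[0]
    return (o1+d1*t[0]+o2+d2*t[1])/2, np.linalg.norm(o1+d1*t[0]-o2-d2*t[1])
E
python3 - <<'E'
from m import *
a=ld('scene0');b=ld('side0')
for n,pa,pb in [('small',(165+63/2.963,200+58/2.963),(245+127/3.2,180+305/3.2)),('large',(165+66/2.963,200+142/2.963),(245+280/3.2,180+292/3.2)),
 ('LLnear',(165+142/2.963,200+50/2.963),(245+107/3.2,180+225/3.2)),('LLfar',(165+153/2.963,200+134/2.963),(245+249/3.2,180+208/3.2)),
 ('hinge~griptop',(325+745/4.706-400/4.706,150+75/4.706),(175+(716-400)/4.444,85+(265-222)/4.444))]:
    print(n,plane(a,*pa,.026).round(4),plane(b,*pb,.026).round(4),tri(a,pa,b,pb))
for s,box in [(a,(325,150,398,212)),(b,(178,132,262,168))]:
    P=platepts(s,box);print(len(P),cv2.minAreaRect(P.astype(np.float32)*1000))
# bottle cap & base
print('bottle', [plane(a,349,240,0).round(3), plane(a,356,211,.16).round(3)])
E
```

```text
small [ 0.4262 -0.3434  0.026 ] [ 0.4275 -0.3455  0.026 ] (array([ 0.42714272, -0.34427757,  0.02603093]), np.float64(0.0022642245070099145))
large [ 0.5347 -0.3707  0.026 ] [ 0.5348 -0.3764  0.026 ] (array([ 0.53524016, -0.37247691,  0.02428691]), np.float64(0.0045377875592961005))
LLnear [ 0.45   -0.2568  0.026 ] [ 0.4499 -0.2642  0.026 ] (array([ 0.45046304, -0.25854608,  0.02353999]), np.float64(0.005371018200879013))
LLfar [ 0.5611 -0.2814  0.026 ] [ 0.5597 -0.2888  0.026 ] (array([ 0.56109223, -0.28307271,  0.02300717]), np.float64(0.004923508326502886))
hinge~griptop [0.4933 0.4792 0.026 ] [0.7429 0.6917 0.026 ] (array([0.60211583, 0.33659177, 0.18113934]), np.float64(0.005486302219673246))
806 ((495.67919921875, 306.5224609375), (244.62911987304688, 100.55354309082031), 14.031526565551758)
691 ((491.8866882324219, 295.64508056640625), (244.80433654785156, 103.89763641357422), 13.413261413574219)
bottle [array([0.695, 0.135, 0.   ]), array([0.691, 0.124, 0.16 ])]
```

move_arm:
  motion:
    - [[282,143,-120],[0,0,51],0]
    - [[282,143,-120],[0,0,51],0]
    - [[282,143,-120],[0,0,51],0]
    - [[282,143,-120],[0,0,51],0]
    - [[282,143,-120],[0,0,51],0]
    - [[282,143,-120],[0,0,51],0]
    - [[282,143,-120],[0,0,51],0]
    - [[282,143,-120],[0,0,51],0]
    - [[282,143,-120],[0,0,51],0]
    - [[282,143,-120],[0,0,51],0]

```text
clock: 0.98
tool_pos: [0.4767, 0.3681, 0.3298]
orientation: [-179.9, 0.1, -75.4]
force: [0.1, -0.3, 0.5]
opening: 0.0875
gripper_force: 0.0
```

Run:
```python
from m import *
s=save('wrist','wrist1');o=ctrl.get_obs();print(o['tool_pos'],o['orientation'],o['joint_pos'],o['clock'])
P=platepts(s,(0,0,512,230));r=cv2.minAreaRect(P.astype(np.float32)*1000);print(len(P),r,cv2.boxPoints(r))
```

```text
[0.47557911 0.36917147 0.32863743] [-1.79991548e+02  3.72501277e-02 -7.52776026e+01] [ 5.63822189e+01  1.06845521e+01  2.59760424e+00 -2.24362338e-02
 -8.18819775e+01 -4.16566620e+01] 1.0333
6979 ((496.38531494140625, 305.9598388671875), (244.23846435546875, 99.30569458007812), 14.648455619812012) [[365.6789  323.1163 ]
 [390.79205 227.03848]
 [627.09174 288.80338]
 [601.9786  384.8812 ]]
```

View pics/wrist1.png

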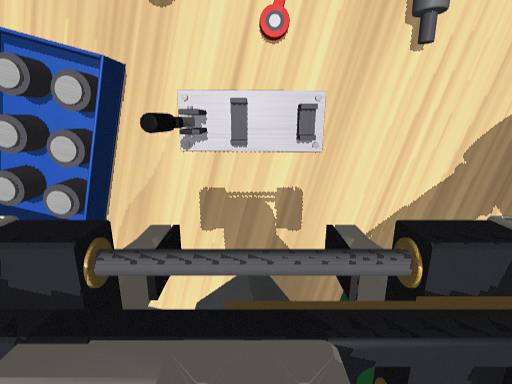

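The wrist view shows the fixture plate spanning columns 178–324 and rows 90–152, with the rests near (239,121) and (307,121) and the grip near 157,122. The measured 244x99 mm matches the stated 246x100.

```bash
cat >> m.py <<'E'
def pose(p,yaw,tilt):  # tool x towards robot, leaning back by tilt; yaw=direction of fingers' lean
    return np.array(p), R.from_euler('xyz',[180,0,yaw+180],degrees=True)*R.from_euler('y',0,degrees=True) if tilt==0 else R.from_euler('z',yaw,degrees=True)*R.from_euler('y',-tilt,degrees=True)*R.from_euler('xyz',[180,0,180],degrees=True)
def go(p,r,cur=None):
    if cur is None:
        o=ctrl.get_obs(); cur=(o['tool_pos'],R.from_euler('xyz',o['orientation'],degrees=True))
    print('shift',(cur[1].inv().apply(p-cur[0])*1000).round(1),'turn',(cur[1].inv()*r).as_rotvec(degrees=True).round(1),'dist',np.linalg.norm(p-cur[0]).round(3)); return p,r
E
python3 - <<'E'
from m import *
s=ld('wrist1')
for u in (239,307):print(plane(s,u,121,.035))
a=np.deg2rad(14.4);e=np.array([np.cos(a),np.sin(a)]);O=np.array([.4962,.3061])-.035*e
print('forks',O+.055*e,O-.055*e,'O',O,'hinge',O+.125*e)
p,r=pose([0,0,0],-14.5,27);print(r.as_matrix().round(2))
sm=np.array([.4268,-.3445]);lg=np.array([.535,-.373]);g=(sm+lg)/2
c=go(*pose([.40,.15,.33],39.6,0))
G=pose([*g,.028],-14.5,27)
B=(G[0]-G[1].apply([0,0,.19]),G[1]);print(G[0],B[0])
M=pose([.37,-.15,.33],-14.5,27)
go(*M,c);go(*B,M)
E
```

```text
[0.51518842 0.31008498 0.035     ]
[0.4090024  0.28231312 0.035     ]
forks [0.51557166 0.3110738 ] [0.40902752 0.28371791] O [0.46229959 0.29739585] hinge [0.58337248 0.32848209]
[[-0.86  0.25  0.44]
 [ 0.22  0.97 -0.11]
 [-0.45  0.   -0.89]]
shift [192.8 128.8  -1.5] turn [ 0.   0.  65.1] dist 0.232
[ 0.4809  -0.35875  0.028  ] [ 0.39738933 -0.33715267  0.19729124]
shift [ 214.3 -212.    -0. ] turn [ 12.7 -24.9  53.1] dist 0.301
shift [  -5.1 -174.3  151.6] turn [0. 0. 0.] dist 0.231
```

move_arm:
  motion:
    - [[193,129,0],[0,0,65],0.5]
    - [[193,129,0],[0,0,65],0.5]
    - [[193,129,0],[0,0,65],0.5]
    - [[193,129,0],[0,0,65],0.5]
    - [[193,129,0],[0,0,65],0.5]
    - [[193,129,0],[0,0,65],0.5]
    - [[193,129,0],[0,0,65],0.5]
    - [[193,129,0],[0,0,65],0.5]
    - [[193,129,0],[0,0,65],0.5]
    - [[193,129,0],[0,0,65],0.5]

```text
clock: 1.87
tool_pos: [0.399, 0.151, 0.3278]
orientation: [180.0, -0.1, -140.4]
force: [0.6, -0.2, -0.4]
opening: 0.0435
gripper_force: 0.0
```

move_arm:
  motion:
    - [[214,-212,0],[12.7,-24.9,53],0.5]
    - [[214,-212,0],[12.7,-24.9,53],0.5]
    - [[214,-212,0],[12.7,-24.9,53],0.5]
    - [[214,-212,0],[12.7,-24.9,53],0.5]
    - [[214,-212,0],[12.7,-24.9,53],0.5]
    - [[214,-212,0],[12.7,-24.9,53],0.5]
    - [[214,-212,0],[12.7,-24.9,53],0.5]
    - [[214,-212,0],[12.7,-24.9,53],0.5]
    - [[214,-212,0],[12.7,-24.9,53],0.5]
    - [[214,-212,0],[12.7,-24.9,53],0.5]

```text
clock: 2.7
tool_pos: [0.3696, -0.1509, 0.3274]
orientation: [-179.9, 27.0, 165.8]
force: [-0.3, -0.0, -1.0]
opening: 0.0437
gripper_force: 0.0
```

Run:
```python
from m import *
o=ctrl.get_obs();print(o['joint_pos'].round(1))
sm=np.array([.4268,-.3445]);lg=np.array([.535,-.373]);g=(sm+lg)/2
G=pose([*g,.028],-14.5,27)
go(G[0]-G[1].apply([0,0,.19]),G[1])
```

```text
[  25.7  -34.2  -44.1   19.7  -60.3 -136.8]
shift [  -5.8 -173.5  149.1] turn [ 0.1 -0.   0.2] dist 0.229
```

move_arm:
  motion:
    - [[-6,-173,149],[0,0,0],0.5]
    - [[-6,-173,149],[0,0,0],0.5]
    - [[-6,-173,149],[0,0,0],0.5]
    - [[-6,-173,149],[0,0,0],0.5]
    - [[-6,-173,149],[0,0,0],0.5]
    - [[-6,-173,149],[0,0,0],0.5]
    - [[-6,-173,149],[0,0,0],0.5]
    - [[-6,-173,149],[0,0,0],0.5]

```text
clock: 3.37
tool_pos: [0.3999, -0.3364, 0.1944]
orientation: [-180.0, 26.6, 166.0]
force: [0.2, -1.4, 0.3]
opening: 0.044
gripper_force: 0.0
```

Run:
```python
from m import *
s=save('wrist','wrist2')
o=ctrl.get_obs();print(o['joint_pos'].round(1),o['tool_pos'],o['orientation'])
for P in [(.4268,-.3445,.026),(.535,-.373,.026)]: print(proj(s,P))
```

```text
[-21.1  -7.3 -36.9  -5.6 -34.  -79.1] [ 0.40006369 -0.33551642  0.19598751] [-179.9727775    26.66357163  165.97195165]
[251.41802146 135.81392195]
[250.65964328 204.42379526]
```

View pics/wrist2.png

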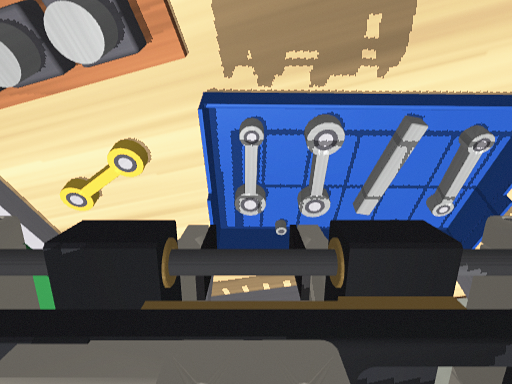

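The wrist view confirms the conrod: its small eye is near (251,135) and its large eye near (250,203). Both match the predicted pixels, and the fingers are in line with it.

Run:
```python
from m import *
s=ld('wrist2')
a=blob(s,251,136,6);b=blob(s,250,204,6);A=plane(s,*a,.026);B=plane(s,*b,.026);print(a,b,A,B,np.linalg.norm(A-B),np.degrees(np.arctan2(*(B-A)[1::-1])))
g=(A+B)/2; yaw=np.degrees(np.arctan2(*(B-A)[1::-1]))
G=pose([g[0],g[1],.028],yaw,27);go(*G)
go(G[0]-G[1].apply([0,0,.06]),G[1])
```

```text
(np.float64(251.45), np.float64(136.57608695652175)) (np.float64(250.38732394366198), np.float64(204.16197183098592)) [ 0.42779541 -0.34471283  0.026     ] [ 0.53439899 -0.37325208  0.026     ] 0.1103576596313609 -14.987411579594445
shift [  0.  -3. 188.] turn [ 0.4 -0.3  0.9] dist 0.188
shift [  0.4  -2.6 128. ] turn [ 0.4 -0.3  0.9] dist 0.128
```

move_arm:
  motion:
    - [[0,-3,40],[0.4,-0.3,0.9],0.5]
    - [[0,-3,80],[0.4,-0.3,0.9],0.5]
    - [[0,-3,120],[0.4,-0.3,0.9],0.5]
    - [[0,-3,140],[0.4,-0.3,0.9],0.5]
    - [[0,-3,155],[0.4,-0.3,0.9],0.5]
    - [[0,-3,168],[0.4,-0.3,0.9],0.5]
    - [[0,-3,178],[0.4,-0.3,0.9],0.5]
    - [[0,-3,186],[0.4,-0.3,0.9],0.5]
    - [[0,-3,188],[0.4,-0.3,0.9],0.5]
    - [[0,-3,188],[0.4,-0.3,0.9],0.5]

```text
clock: 4.25
tool_pos: [0.4821, -0.3583, 0.031]
orientation: [180.0, 27.3, 164.9]
force: [-0.2, -0.2, -0.2]
opening: 0.0439
gripper_force: 0.0
```

Run:
```python
from m import *
o=ctrl.get_obs();print(o['tool_pos'],o['orientation'],o['force'])
go(*pose([.4811,-.3590,.028],-15,27))
```

```text
[ 0.48205178 -0.35832485  0.03104316] [179.95634083  27.25539828 164.91254967] [-0.23704102 -0.18157708 -0.24147786]
shift [ 2.1 -0.9  2.4] turn [ 0.   0.3 -0.1] dist 0.003
```

move_arm:
  motion:
    - [[1,0,2],[0,0,0],0.5]
    - [[1,0,2],[0,0,0],0.8]
    - [[1,0,2],[0,0,0],1]
    - [[1,0,2],[0,0,0],1]
    - [[1,0,2],[0,0,0],1]
    - [[1,0,2],[0,0,0],1]
    - [[1,0,2],[0,0,0],1]
    - [[1,0,2],[0,0,0],1]

```text
clock: 4.92
tool_pos: [0.4813, -0.359, 0.0287]
orientation: [179.9, 27.2, 164.8]
force: [-0.0, -0.2, -0.1]
opening: 0.0033
gripper_force: 0.0
```

Run:
```python
from m import *
o=ctrl.get_obs();print(o['opening'],o['gripper_force'])
a=save('wrist','w3')['color'];b=save('side','s3');c=save('scene','c3')
p=proj(b,[.481,-.359,.028]);q=proj(c,[.481,-.359,.028]);print(p,q)
f=lambda i,p:cv2.resize(i[int(p[1])-50:int(p[1])+50,int(p[0])-67:int(p[0])+67],(400,300),interpolation=cv2.INTER_CUBIC)
cv2.imwrite('pics/v3.png',np.vstack([cv2.resize(a,(800,600))[200:500][:300],np.hstack([f(b['color'],p),f(c['color'],q)])]))
```

```text
0.0032690793630971815 0.0
[308.35302766 272.08887174] [186.1366857  233.30106814]
```

View pics/v3.png

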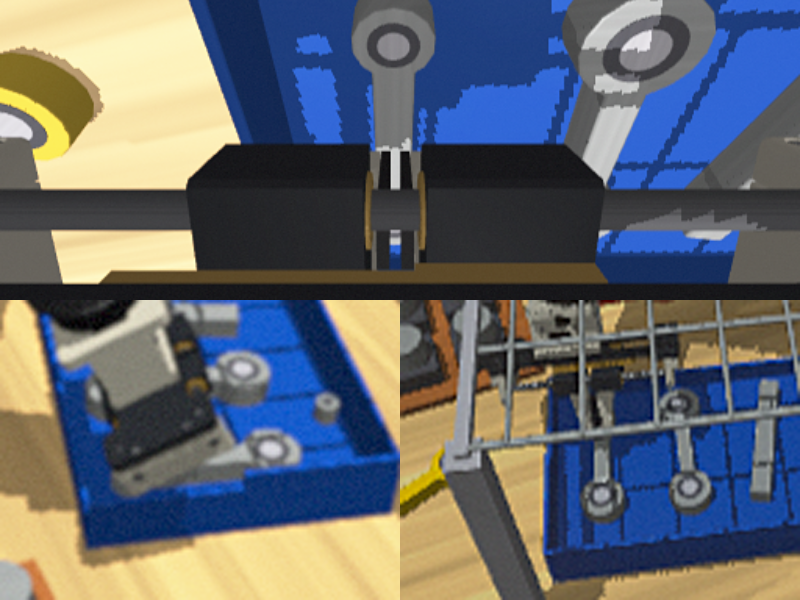

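The fingers closed to 3 mm with no grip force, so they missed the rod even though they line up with it sideways. I'll check where the tips really are by overlaying the predicted TCP and tip points on zoomed crops.

Run:
```python
from m import *
o=ctrl.get_obs();r=R.from_euler('xyz',o['orientation'],degrees=True);p=o['tool_pos']
def cr(s,c,w,h,pts,W=400,H=300):
    x0,y0=int(c[0]-w/2),int(c[1]-h/2)
    im=cv2.resize(s['color'][y0:y0+h,x0:x0+w],(W,H),interpolation=cv2.INTER_CUBIC)
    for P,col in pts:
        q=(proj(s,P)-[x0,y0]+.5)*[W/w,H/h]; cv2.circle(im,tuple(int(v) for v in q),2,col,-1)
    return im
pts=[(p,(0,0,255)),(p+r.apply([0,0,.019]),(0,255,255)),(p-r.apply([0,0,.047]),(255,0,255))]
w=ld('w3');w2=ld('wrist2')
p2=np.array([.4,-.3355,.196]);r2=R.from_euler('xyz',[180,26.7,166],degrees=True)
pts2=[(p2+r2.apply([0,y,z]),c) for y in(-.022,.022) for z,c in ((0,(0,0,255)),(.019,(0,255,255)),(-.047,(255,0,255)))]
cv2.imwrite('pics/v4.png',np.vstack([np.hstack([cr(w,(253,225),120,90,pts),cr(w2,(253,245),200,150,pts2)]),np.hstack([cr(ld('s3'),(308,260),80,60,pts),cr(ld('c3'),(186,225),80,60,pts)])]))
```

```text
(no output)
```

View pics/v4.png

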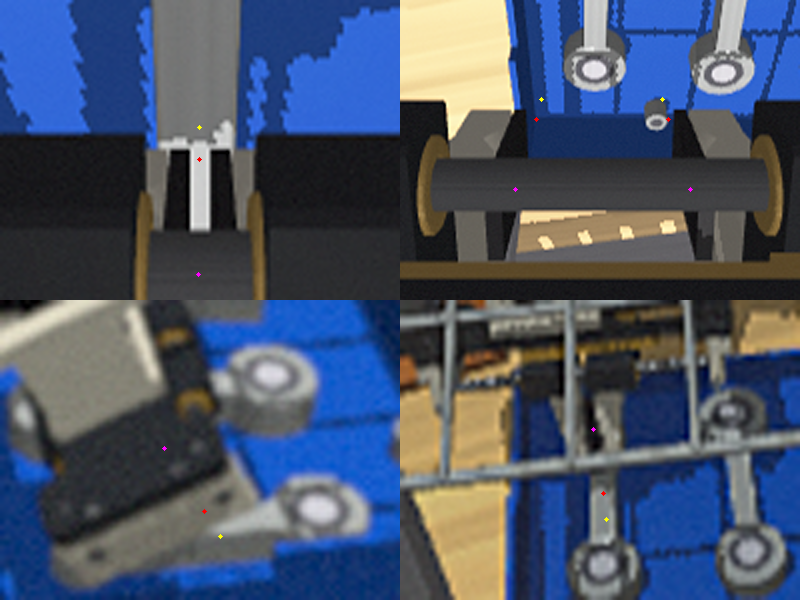

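The wrist crop shows the finger ends at about row 150, meeting the rod's top face. That is closer to the TCP (row 160) than the spec'd tip (row 128), so the fingers look to have closed just above the rod. I'll open and go down in small steps, watching the force.

move_arm:
  motion:
    - [[0,0,-1],[0,0,0],0.5]
    - [[0,0,-1],[0,0,0],0.5]
    - [[0,0,-1],[0,0,0],0.5]
    - [[0,0,-1],[0,0,0],0.5]
    - [[0,0,-1],[0,0,0],0.5]
    - [[0,0,1],[0,0,0],0.5]
    - [[0,0,2],[0,0,0],0.5]
    - [[0,0,3],[0,0,0],0.5]
    - [[0,0,3],[0,0,0],0.5]

```text
clock: 5.82
tool_pos: [0.4827, -0.3593, 0.0257]
orientation: [179.9, 27.2, 164.8]
force: [-0.0, -0.9, 0.0]
opening: 0.0435
gripper_force: 0.0
```

move_arm:
  motion:
    - [[0,0,1],[0,0,0],0.5]
    - [[0,0,2],[0,0,0],0.5]
    - [[0,0,3],[0,0,0],0.5]
    - [[0,0,3],[0,0,0],0.5]

```text
clock: 6.15
tool_pos: [0.484, -0.3597, 0.0231]
orientation: [179.9, 27.2, 164.8]
force: [0.4, -0.9, 0.2]
opening: 0.0436
gripper_force: 0.0
```

There is no floor contact at a depth where the spec'd tips would already touch. The scene and wrist overlays agree that the real tips are about 15 mm behind the reported TCP. I'll keep going down along the tool axis with force checks.

move_arm:
  motion:
    - [[0,0,2],[0,0,0],0.5]
    - [[0,0,4],[0,0,0],0.5]
    - [[0,0,6],[0,0,0],0.5]
    - [[0,0,8],[0,0,0],0.5]
    - [[0,0,8],[0,0,0],0.5]

```text
clock: 6.57
tool_pos: [0.4876, -0.3607, 0.0157]
orientation: [179.9, 27.2, 164.8]
force: [0.4, 0.1, 0.3]
opening: 0.0438
gripper_force: 0.0
```

Run:
```python
from m import *
o=ctrl.get_obs();print(o['tool_pos'],o['force'],o['moment'])
s=save('wrist','w5')
# finger/pad edges: print columns of row profile
g=cv2.cvtColor(s['color'],cv2.COLOR_BGR2HSV)
for r in range(196,232,4): print(r,[ (c,*g[r,c].tolist()) for c in (206,214,222,230,240,252,264,276,284,292,300)])
```

```text
[ 0.48757127 -0.36067332  0.01572132] [0.43759447 0.08862304 0.26141439] [0.41886304 1.26703734 0.05053377]
196 [(206, 111, 190, 129), (214, 110, 198, 129), (222, 110, 198, 130), (230, 111, 196, 129), (240, 0, 0, 121), (252, 120, 1, 215), (264, 30, 3, 189), (276, 110, 198, 126), (284, 110, 196, 221), (292, 110, 197, 227), (300, 110, 194, 130)]
200 [(206, 110, 194, 229), (214, 111, 191, 131), (222, 111, 192, 129), (230, 110, 199, 128), (240, 30, 2, 122), (252, 60, 1, 213), (264, 30, 4, 185), (276, 110, 192, 129), (284, 110, 196, 220), (292, 110, 196, 221), (300, 110, 200, 129)]
204 [(206, 110, 195, 123), (214, 111, 192, 130), (222, 111, 196, 129), (230, 110, 197, 128), (240, 0, 2, 123), (252, 0, 0, 120), (264, 30, 11, 116), (276, 110, 197, 128), (284, 110, 195, 221), (292, 110, 197, 220), (300, 110, 196, 129)]
208 [(206, 110, 196, 221), (214, 110, 192, 130), (222, 110, 194, 129), (230, 110, 192, 130), (240, 30, 2, 121), (252, 60, 2, 124), (264, 24, 11, 118), (276, 111, 190, 129), (284, 110, 195, 220), (292, 110, 194, 226), (300, 110, 194, 129)]
212 [(206, 110, 195, 220), (214, 110, 19
[... 446 characters left out ...]
, 110, 197, 220), (214, 110, 198, 184), (222, 111, 194, 130), (230, 110, 207, 128), (240, 30, 3, 181), (252, 20, 4, 213), (264, 27, 15, 158), (276, 110, 190, 130), (284, 111, 196, 220), (292, 110, 194, 220), (300, 111, 194, 220)]
224 [(206, 112, 155, 184), (214, 111, 194, 170), (222, 110, 201, 128), (230, 111, 196, 129), (240, 20, 4, 206), (252, 50, 4, 212), (264, 108, 36, 127), (276, 110, 199, 127), (284, 110, 196, 220), (292, 111, 195, 170), (300, 112, 154, 184)]
228 [(206, 22, 25, 110), (214, 15, 49, 21), (222, 110, 198, 130), (230, 110, 197, 128), (240, 40, 4, 202), (252, 45, 2, 212), (264, 108, 68, 105), (276, 111, 194, 129), (284, 111, 194, 220), (292, 120, 12, 22), (300, 19, 25, 111)]
```

The pad-edge columns (about 218 and 288 at row 225) put the finger ends about 11 mm behind the reported TCP. I need to go roughly 16 mm deeper.

move_arm:
  motion:
    - [[0,0,2],[0,0,0],0.5]
    - [[0,0,4],[0,0,0],0.5]
    - [[0,0,6],[0,0,0],0.5]
    - [[0,0,8],[0,0,0],0.5]
    - [[0,0,8],[0,0,0],0.5]

```text
clock: 7.03
tool_pos: [0.4911, -0.3616, 0.0087]
orientation: [179.9, 27.2, 164.8]
force: [0.4, 0.8, 0.3]
opening: 0.0438
gripper_force: 0.0
```

move_arm:
  motion:
    - [[0,0,1],[0,0,0],0.5]
    - [[0,0,2],[0,0,0],0.5]
    - [[0,0,3],[0,0,0],0.5]
    - [[0,0,4],[0,0,0],0.5]
    - [[0,0,4],[0,0,0],0.5]

```text
clock: 7.45
tool_pos: [0.4928, -0.3621, 0.0053]
orientation: [179.9, 27.2, 164.8]
force: [-0.0, -0.4, 0.5]
opening: 0.0436
gripper_force: 0.0
```

move_arm:
  motion:
    - [[0,0,1],[0,0,0],0.5]
    - [[0,0,2],[0,0,0],0.5]
    - [[0,0,3],[0,0,0],0.5]
    - [[0,0,3],[0,0,0],0.5]

```text
clock: 7.78
tool_pos: [0.4942, -0.3624, 0.0027]
orientation: [179.9, 27.2, 164.8]
force: [-0.2, -0.3, -0.1]
opening: 0.0436
gripper_force: 0.0
```

move_arm:
  motion:
    - [[0,0,1],[0,0,0],0.5]
    - [[0,0,2],[0,0,0],0.5]
    - [[0,0,2],[0,0,0],0.5]

```text
clock: 8.03
tool_pos: [0.4951, -0.3627, 0.0009]
orientation: [179.9, 27.2, 164.8]
force: [-0.5, 0.5, -0.1]
opening: 0.044
gripper_force: 0.0
```

move_arm:
  motion:
    - [[0,0,1],[0,0,0],0.7]
    - [[0,0,1],[0,0,0],1]
    - [[0,0,1],[0,0,0],1]
    - [[0,0,1],[0,0,0],1]
    - [[0,0,1],[0,0,0],1]
    - [[0,0,1],[0,0,0],1]
    - [[0,0,1],[0,0,0],1]
    - [[0,0,1],[0,0,0],1]

```text
clock: 8.7
tool_pos: [0.4955, -0.3628, 0.0003]
orientation: [179.9, 27.3, 164.8]
force: [0.1, -0.3, 1.0]
opening: 0.0155
gripper_force: 30.0
```

move_arm:
  motion:
    - [[0,0,-4],[0,0,0],1]
    - [[0,0,-10],[0,0,0],1]
    - [[0,0,-20],[0,0,0],1]
    - [[0,0,-36],[0,0,0],1]
    - [[0,0,-56],[0,0,0],1]
    - [[0,0,-80],[0,0,0],1]
    - [[0,0,-105],[0,0,0],1]
    - [[0,0,-130],[0,0,0],1]
    - [[0,0,-150],[0,0,0],1]
    - [[0,0,-160],[0,0,0],1]

```text
clock: 9.53
tool_pos: [0.4238, -0.3436, 0.1449]
orientation: [180.0, 27.4, 164.8]
force: [0.4, 0.0, -2.2]
opening: 0.0156
gripper_force: 30.0
```

Run:
```python
from m import *
o=ctrl.get_obs();p=o['tool_pos'];r=R.from_euler('xyz',o['orientation'],degrees=True);print(p,o['force'],o['moment'])
a=save('scene','c6');b=save('side','s6');w=save('wrist','w6')
# expected rod points if rigidly carried from grasp
r0=R.from_euler('xyz',[179.9,27.2,164.8],degrees=True);p0=np.array([.4955,-.3628,.0003])
for n,P in (('small',[.4278,-.3447,.026]),('large',[.5344,-.3733,.026])):
    q=p+(r*r0.inv()).apply(np.array(P)-p0);print(n,q,[proj(s,q).round(1) for s in(a,b,w)])
f=lambda s,c,w,h:cv2.resize(s['color'][c[1]:c[1]+h,c[0]:c[0]+w],(400,300),interpolation=cv2.INTER_CUBIC)
cv2.imwrite('pics/v6.png',np.vstack([np.hstack([f(a,(120,150),160,120),f(b,(230,170),160,120)]),np.hstack([cv2.resize(w['color'],(400,300)),f(w,(190,150),130,98)])]))
```

```text
[ 0.42376061 -0.34355135  0.14494178] [ 0.40866434  0.00832059 -2.21128898] [ 0.54215947  1.6479451  -0.05019724]
small [ 0.35600234 -0.32535984  0.17042269] [array([179.4, 174.8]), array([252.2, 228.3]), array([251.7, 164.8])]
large [ 0.46258501 -0.35402231  0.17076765] [array([179.4, 201.5]), array([304.4, 223.8]), array([252.3, 293.5])]
```

View pics/v6.png

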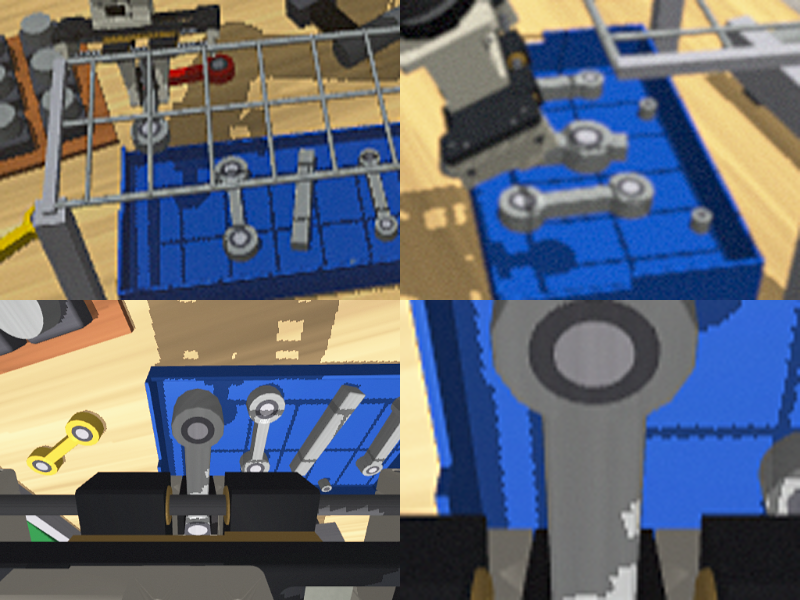

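The rod is held level. In the wrist view the small eye is near (253,167), against a predicted (252,165). In the side view the large eye is near (305,224), also as predicted, so it moved rigidly with the tool. Next I'll compute the transfer.

```bash
cat >> m.py <<'E'
r0=R.from_euler('xyz',[179.95,27.25,164.8],degrees=True);p0=np.array([.4955,-.3628,.0004])
A0=np.array([.4278,-.3447,.004]);B0=np.array([.5344,-.3733,.004])
F=np.array([.4622,.2969]);FY=14.5
def place(h): # tool pose putting rod underside at height h over the forks
    d=R.from_euler('z',FY+14.99,degrees=True); c=(A0+B0)/2
    return np.array([*F,h])+d.apply(p0-c), d*r0
E
python3 - <<'E'
from m import *
c=go(*place(.19)); print(c[0])
go(*place(.07),c)
E
```

```text
shift [ 85.9 635.5 -92.6] turn [-13.5   0.1 -26.2] dist 0.648
[0.47660499 0.30068103 0.1864    ]
shift [ 5.490e+01 -1.000e-01  1.067e+02] turn [0. 0. 0.] dist 0.12
```

move_arm:
  motion:
    - [[2,10,-10],[0,0,0],1]
    - [[5,30,-25],[-0.7,0,-1.5],1]
    - [[9,60,-45],[-1.4,0,-2.5],1]
    - [[14,95,-60],[-2.1,0,-4],1]
    - [[20,133,-70],[-3,0,-5.5],1]
    - [[25,171,-80],[-3.8,0,-7],1]
    - [[30,209,-85],[-4.6,0,-8.7],1]
    - [[35,247,-88],[-5.4,0,-10],1]
    - [[40,285,-90],[-6.2,0,-11.5],1]
    - [[45,323,-92],[-6.8,0,-13],1]

```text
clock: 10.52
tool_pos: [0.4329, -0.0085, 0.209]
orientation: [179.6, 27.0, 179.5]
force: [2.0, -0.6, -2.7]
opening: 0.0156
gripper_force: 30.0
```

Run:
```python
from m import *
o=ctrl.get_obs();print(o['joint_pos'].round(1),o['tool_pos'],o['gripper_force'],o['opening'])
go(*place(.19))
```

```text
[  39.7  -24.1  -58.2   28.   -37.7 -149.6] [ 0.43291365 -0.0085161   0.20898262] 29.996350407600403 0.015616480241895945
shift [-26.4 309.3  41.1] turn [ -6.4  -0.2 -13.1] dist 0.313
```

move_arm:
  motion:
    - [[-12,4,8],[0,0,0],1]
    - [[-28,15,18],[0,0,-0.5],1]
    - [[-38,38,26],[-1,0,-2],1]
    - [[-40,72,32],[-1.7,0,-4],1]
    - [[-38,110,36],[-2.5,0,-5.5],1]
    - [[-35,148,38],[-3.3,0,-7],1]
    - [[-32,186,40],[-4.2,0,-8.8],1]
    - [[-29,224,41],[-5,0,-10.5],1]
    - [[-27,258,41],[-5.8,0,-12],1]
    - [[-26,284,41],[-6.4,-0.2,-13.1],1]

```text
clock: 11.35
tool_pos: [0.4757, 0.2754, 0.1828]
orientation: [-179.9, 26.9, -165.6]
force: [1.4, 0.7, -2.7]
opening: 0.0155
gripper_force: 30.0
```

Run:
```python
from m import *
o=ctrl.get_obs();print(o['joint_pos'].round(1),o['tool_pos'],o['gripper_force'],o['opening'])
c=go(*place(.15));go(*place(.08),c)
```

```text
[  59.2   -4.8  -53.5   42.6  -28.2 -170.6] [0.47574214 0.27540426 0.18281649] 29.99805897474289 0.015506441580236577
shift [10.2 24.3 35.7] turn [-0.1 -0.3  0.1] dist 0.044
shift [32.1 -0.1 62.2] turn [0. 0. 0.] dist 0.07
```

move_arm:
  motion:
    - [[3,14,12],[0,-0.3,0],1]
    - [[7,20,24],[0,-0.3,0],1]
    - [[10,24,36],[0,-0.3,0],1]
    - [[10,24,36],[0,-0.3,0],1]
    - [[10,24,36],[0,-0.3,0],1]

```text
clock: 11.77
tool_pos: [0.4826, 0.2926, 0.1574]
orientation: [179.9, 25.9, -165.5]
force: [0.8, 1.0, -2.4]
opening: 0.0158
gripper_force: 30.0
```

Run:
```python
from m import *
o=ctrl.get_obs();print(o['joint_pos'].round(1),o['tool_pos'],o['force'])
w=save('wrist','w7');p=o['tool_pos'];r=R.from_euler('xyz',o['orientation'],degrees=True)
a=blob(w,253,167,8);t=p+(r*r0.inv()).apply(A0+[0,0,.022]-p0);print('small eye',a,proj(w,t),t)
# compare with plane at its height
print(plane(w,*a,t[2]))
c=go(*place(.08))
```

```text
[  57.6   -1.   -54.    46.2  -24.4 -173.6] [0.4825674  0.29259214 0.1574238 ] [ 0.77516806  0.99122226 -2.36852896]
small eye (np.float64(254.66981132075472), np.float64(166.03773584905662)) [251.82759987 165.5666972 ] [0.41537717 0.27492376 0.18461868]
[0.41531001 0.27617955 0.18461868]
shift [39.3  9.  71.9] turn [ 0.2 -1.2  0.1] dist 0.082
```

Joint 6 is at its limit (-173.6°) with this 27° lean. I'll lean less, about 15°, so the rod pitches with its large end down. Pressing it onto the rests will then turn it level within the pads.

```bash
cat >> m.py <<'E'
def place2(h,dl,dx=0): # rod pitched dl deg large end down, centre underside at h
    fy=R.from_euler('z',FY,degrees=True); q=fy*R.from_euler('y',dl,degrees=True)*fy.inv()
    p,r=place(h); c=np.array([*F,h]); return c+q.apply(p-c)+fy.apply([dx,0,0]), q*r
E
python3 - <<'E'
from m import *
for dl in (12,):
    c=go(*place2(.12,dl)); print(c[0],c[1].as_euler('xyz',degrees=True))
E
```

```text
shift [24.1  9.1 38.1] turn [ 0.2 10.8  0.1] dist 0.046
[0.47556527 0.30041214 0.11338227] [ 179.99525492   15.25007373 -165.69350752]
```

move_arm:
  motion:
    - [[0,0,0],[0,5,0],1]
    - [[0,1,0],[0,10.8,0],1]
    - [[10,4,12],[0.2,10.8,0.1],1]
    - [[20,8,26],[0.2,10.8,0.1],1]
    - [[24,9,38],[0.2,10.8,0.1],1]
    - [[24,9,38],[0.2,10.8,0.1],1]
    - [[24,9,38],[0.2,10.8,0.1],1]

```text
clock: 12.4
tool_pos: [0.4753, 0.3005, 0.1143]
orientation: [-180.0, 15.2, -165.6]
force: [-0.1, -0.3, -1.9]
opening: 0.0156
gripper_force: 30.0
```

Run:
```python
from m import *
o=ctrl.get_obs();print(o['joint_pos'].round(1),o['tool_pos'],o['orientation'],o['force'])
for h in (.12,.07,.052): c=go(*place2(h,12))
```

```text
[  59.1    6.5  -41.4   20.   -32.7 -150.7] [0.47533913 0.30045633 0.11429226] [-179.97388902   15.23536889 -165.56864838] [-0.13048021 -0.25269154 -1.90021052]
shift [ 0.  -0.1  0.9] turn [ 0.  -0.   0.1] dist 0.001
shift [13.2 -0.1 49.2] turn [ 0.  -0.   0.1] dist 0.051
shift [17.9 -0.1 66.5] turn [ 0.  -0.   0.1] dist 0.069
```

Run:
```python
from m import *
go(*place2(.07,7))
```

```text
shift [12.3 -0.1 48.1] turn [-0.  -5.   0.1] dist 0.05
```

move_arm:
  motion:
    - [[3,0,12],[0,-1,0],1]
    - [[6,0,24],[0,-2,0],1]
    - [[9,0,36],[0,-3.5,0],1]
    - [[12,0,48],[0,-5,0],1]
    - [[12,0,48],[0,-5,0],1]
    - [[12,0,48],[0,-5,0],1]

```text
clock: 12.9
tool_pos: [0.4796, 0.2997, 0.0726]
orientation: [179.8, 19.5, -165.7]
force: [-0.0, 1.1, -1.5]
opening: 0.0156
gripper_force: 30.0
```

Run:
```python
from m import *
o=ctrl.get_obs();print(o['joint_pos'].round(1),o['tool_pos'],o['orientation'],o['force'])
a=save('side','s8');b=save('wrist','w8');p=o['tool_pos'];r=R.from_euler('xyz',o['orientation'],degrees=True)
for P in (A0,B0):
    t=p+(r*r0.inv()).apply(P+[0,0,.022]-p0);print(t,proj(a,t),proj(b,t))
q=blob(b,253,167,8);t=p+(r*r0.inv()).apply(A0+[0,0,.022]-p0);print(q,plane(b,*q,t[2]))
go(*place2(.07,7));go(*place2(.07,3));go(*place2(.044,7))
```

```text
[  54.6    8.1  -54.6   46.4  -17.2 -173.6] [0.47960437 0.29967969 0.07262259] [ 179.84388013   19.51080244 -165.67009229] [-0.00615045  1.05018663 -1.51285743]
[0.41576154 0.28297351 0.10742571] [198.57399271 129.1195883 ] [249.77350204 163.82990216]
[0.52161291 0.31047127 0.09256361] [226.64587282 124.61859473] [251.30869952 292.13703079]
(np.float64(255.11111111111111), np.float64(168.9047619047619)) [0.41762787 0.28585372 0.10742571]
shift [6.7 0.1 6.8] turn [ 0.3 -0.7 -0. ] dist 0.01
shift [6.1 0.1 6. ] turn [ 0.2 -4.7 -0. ] dist 0.009
shift [15.5 -0.  31.3] turn [ 0.3 -0.7 -0. ] dist 0.035
```

Run:
```python
from m import *
go(*place2(.075,16))
```

```text
shift [6.8 0.1 3.8] turn [0.3 8.3 0. ] dist 0.008
```

move_arm:
  motion:
    - [[2,0,0],[0.1,4,0],1]
    - [[5,0,2],[0.3,8.3,0],1]
    - [[7,0,4],[0.3,8.3,0],1]
    - [[7,0,4],[0.3,8.3,0],1]
    - [[7,0,4],[0.3,8.3,0],1]

```text
clock: 13.42
tool_pos: [0.4749, 0.3023, 0.0667]
orientation: [-180.0, 11.3, -165.5]
force: [0.2, -0.0, -3.2]
opening: 0.0158
gripper_force: 30.0
```

Run:
```python
from m import *
o=ctrl.get_obs();print(o['joint_pos'].round(1),o['tool_pos'],o['orientation'],o['force'],o['opening'])
a=save('side','s9');c=save('scene','c9');b=save('wrist','w9');p=o['tool_pos'];r=R.from_euler('xyz',o['orientation'],degrees=True)
for P in (A0,B0):
    t=p+(r*r0.inv()).apply(P+[0,0,.022]-p0);print(t,proj(a,t),proj(c,t),proj(b,t))
t=p+(r*r0.inv()).apply(A0+[0,0,.022]-p0);q=blob(b,253,167,8);print(q,plane(b,*q,t[2]))
go(*place2(.075,16));go(*place2(.055,16));
f=lambda s,c,w,h:cv2.resize(s['color'][c[1]:c[1]+h,c[0]:c[0]+w],(400,300),interpolation=cv2.INTER_CUBIC)
cv2.imwrite('pics/v9.png',np.vstack([np.hstack([f(c,(315,130),100,75),f(a,(165,75),120,90)]),np.hstack([cv2.resize(b['color'],(400,300)),f(b,(190,130),130,98)])]))
```

```text
[  57.5   12.1  -39.5   15.1  -31.  -145.6] [0.474878   0.30229473 0.06673161] [-179.96279881   11.32955433 -165.52326436] [ 0.19265975 -0.00854293 -3.19121025] 0.015794104682329637
[0.41647743 0.28701012 0.1105724 ] [198.36906012 127.69827393] [349.35934445 150.26848341] [256.79035455 168.19438631]
[0.51917537 0.31380707 0.08029736] [225.76373572 127.59512411] [369.63617188 172.78546783] [255.47473591 295.03469296]
(np.float64(255.74137931034483), np.float64(167.8448275862069)) [0.41643653 0.28652876 0.1105724 ]
shift [-1.5  0.8 -1.2] turn [-0.2  0.   0.3] dist 0.002
shift [ 2.4  0.9 18.4] turn [-0.2  0.   0.3] dist 0.019
```

View pics/v9.png

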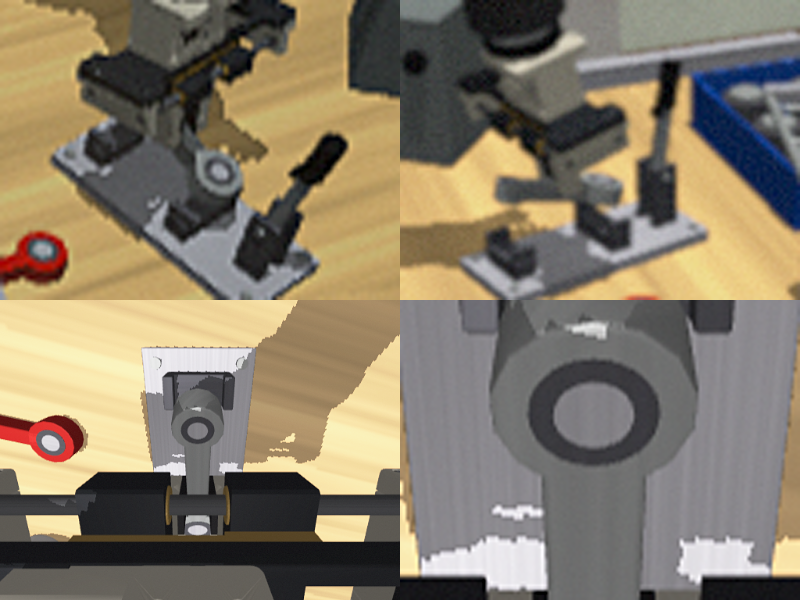

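Settled: the predicted and observed eyes agree to about 0.5 mm. The rod is aligned over the forks with the large end down, large eye near (370,173) in scene, and the clamp is upright. Lowering onto the wide rest.

move_arm:
  motion:
    - [[-1,0.9,3],[-0.2,0,0.3],1]
    - [[0,0.9,8],[-0.2,0,0.3],1]
    - [[1,0.9,12],[-0.2,0,0.3],1]
    - [[2,0.9,16],[-0.2,0,0.3],1]
    - [[2.4,0.9,18.4],[-0.2,0,0.3],1]
    - [[2.4,0.9,18.4],[-0.2,0,0.3],1]

```text
clock: 14.07
tool_pos: [0.4746, 0.3003, 0.0464]
orientation: [180.0, 11.1, -165.7]
force: [0.3, -0.7, 0.4]
opening: 0.0158
gripper_force: 30.0
```

Run:
```python
from m import *
o=ctrl.get_obs();print(o['joint_pos'].round(1),o['tool_pos'],o['orientation'],o['force'],o['moment'])
go(*place2(.055,16));p,r=place2(.0355,16,-.0033);go(p+[0,0,.0005],r)
```

```text
[  57.2   13.7  -41.1   16.3  -27.9 -146.8] [0.47462063 0.30031343 0.04635791] [ 179.97502891   11.12875156 -165.67690159] [ 0.30673588 -0.69635483  0.36732023] [-0.44274672  0.28764132 -0.14254392]
shift [-0.6 -0.1 -1. ] turn [ 0.  -0.1  0. ] dist 0.001
shift [ 6.3 -0.2 17. ] turn [ 0.  -0.1  0. ] dist 0.018
```

move_arm:
  motion:
    - [[0.5,0,2],[0,0,0],1]
    - [[1.2,0,4],[0,0,0],1]
    - [[2,0,6],[0,0,0],1]
    - [[2.8,0,8],[0,0,0],1]
    - [[3.5,0,10],[0,0,0],1]
    - [[3.5,0,10],[0,0,0],1]

```text
clock: 14.57
tool_pos: [0.4731, 0.3005, 0.0362]
orientation: [179.9, 11.2, -165.7]
force: [-3.0, -0.3, 2.4]
opening: 0.0157
gripper_force: 30.0
```

```bash
cat >> m.py <<'E'
def eyes(tag,zs,zl):
    a=save('side','sx'+tag);b=save('wrist','wx'+tag);c=save('scene','cx'+tag)
    q=blob(b,253,167,9);print('small wrist',q,plane(b,*q,zs))
    fy=R.from_euler('z',FY,degrees=True)
    E=np.array([*F,zl])+fy.apply([.055,0,0])
    for n,s in(('side',a),('scene',c)):
        u=proj(s,E);v=blob(s,*u,4);print('large',n,u.round(1),np.round(v,1),plane(s,*v,zl)-E)
E
python3 - <<'E'
from m import *
o=ctrl.get_obs();print(o['tool_pos'],o['orientation'],o['force'],o['moment'],o['opening'])
eyes('a',.075,.06)
E
```

```text
[0.47309992 0.30045642 0.03615564] [ 179.92099013   11.15598466 -165.67055117] [-3.0186416 -0.2927923  2.3620889] [-0.09137338  0.97329952 -0.01245525] 0.01569928783670144
small wrist (np.float64(255.54460093896714), np.float64(161.32863849765258)) [0.41442178 0.28685508 0.075     ]
large side [225.2 133.5] [225.5 134.2] [-9.46298922e-04 -5.24976818e-03 -5.55111512e-17]
large scene [366.9 176.2] [366.6 176.1] [-6.76953264e-04 -8.50258884e-04  5.55111512e-17]
```

move_arm:
  motion:
    - [[0.7,0,2],[0,0,0],1]
    - [[1.4,0,4],[0,0,0],1]
    - [[2.1,0,5.5],[0,0,0],1]
    - [[2.7,0,7],[0,0,0],1]
    - [[2.7,0,7],[0,0,0],1]
    - [[2.7,0,7],[0,0,0],1]

```text
clock: 15.22
tool_pos: [0.4718, 0.2999, 0.0288]
orientation: [179.9, 11.1, -165.7]
force: [-3.5, 0.4, 0.4]
opening: 0.0157
gripper_force: 30.0
```

Run:
```python
from m import *
o=ctrl.get_obs();print(o['tool_pos'],o['orientation'],o['force'],o['moment'],o['opening'])
eyes('b',.057,.057)
```

```text
[0.47181826 0.29992562 0.02882199] [ 179.94397398   11.13658992 -165.67638274] [-3.50147485  0.41356002  0.43668337] [-0.05708102  1.26700907  0.05150743] 0.015713465044947347
small wrist (np.float64(254.079754601227), np.float64(164.23926380368098)) [0.41842397 0.28711814 0.057     ]
large side [225.3 134.3] [226.1 135.2] [ 4.98333555e-04 -7.57364802e-03  4.85722573e-17]
large scene [366.7 176.7] [366.9 176.4] [-1.09041842e-03  1.52601747e-03 -6.24500451e-17]
```

Run:
```python
from m import *
b=ld('wxb');L=np.array([.5149,.3111,.057])
for z in np.arange(.05,.08,.003):
    P=plane(b,254.08,164.24,z);print(z.round(3),P[:2].round(4),np.linalg.norm(P-L).round(4))
# expected position w/o rotation in hand of small eye pixel, side view check
a=ld('sxb');c=ld('cxb')
for z in (.057,.065,.075):
    P=np.array([*(F-.055*np.array([np.cos(np.deg2rad(FY)),np.sin(np.deg2rad(FY))])),z]);u=proj(a,P);print(z,u.round(1),np.round(blob(a,*u,4),1),proj(b,P).round(1))
```

```text
0.05 [0.4209 0.2878] 0.0971
0.053 [0.4198 0.2875] 0.098
0.056 [0.4188 0.2872] 0.099
0.059 [0.4177 0.2869] 0.1002
0.062 [0.4167 0.2866] 0.1014
0.065 [0.4156 0.2863] 0.1027
0.068 [0.4145 0.2861] 0.104
0.071 [0.4135 0.2858] 0.1055
0.074 [0.4124 0.2855] 0.107
0.077 [0.4113 0.2852] 0.1086
0.057 [197.6 143.2] [195.7 142.9] [250.9 144.1]
0.065 [197.4 141. ] [195.4 138.4] [250.9 149.1]
0.075 [197.2 138.3] [194.3 136.6] [250.7 156.2]
```

```bash
cat >> m.py <<'E'
def circ(s,x0,y0,x1,y1):
    g=cv2.medianBlur(s['color'].min(2)[y0:y1,x0:x1],3);b=cv2.adaptiveThreshold(g,255,cv2.ADAPTIVE_THRESH_MEAN_C,cv2.THRESH_BINARY,31,4)
    cs,_=cv2.findContours(b,cv2.RETR_CCOMP,cv2.CHAIN_APPROX_NONE)
    for k in cs:
        A=cv2.contourArea(k)
        if len(k)>10 and 60<A<900:
            e=cv2.fitEllipse(k)
            if A/(np.pi*e[1][0]*e[1][1]/4+1e-9)>.9 and e[1][0]/e[1][1]>.6: print('  ell',np.round(e[0],1)+[x0,y0],np.round(e[1],1))
E
python3 - <<'E'
from m import *
for n in('w9','wxa','wxb'):
    print(n);circ(ld(n),215,100,300,215)
E
```

```text
w9
  ell [252.5 167.1] [20.4 25.4]
wxa
  ell [252.5 155.1] [22.  23.9]
wxb
  ell [252.2 148.4] [21.6 23. ]
```

Run:
```python
from m import *
b=ld('wxb');L=np.array([.5149,.3111,.057]);T=np.array([.4090,.2831])
for z in np.arange(.053,.072,.003):
    P=plane(b,252.2,148.4,z);print(z.round(3),(P[:2]-T).round(4),np.linalg.norm(P-L).round(4))
P0=plane(ld('w9'),252.5,167.1,.1106);print(P0)
```

```text
0.053 [0.003  0.0014] 0.1063
0.056 [0.0022 0.0012] 0.1072
0.059 [0.0013 0.001 ] 0.1081
0.062 [0.0004 0.0008] 0.1091
0.065 [-0.0005  0.0005] 0.1102
0.068 [-0.0014  0.0003] 0.1114
0.071 [-0.0023  0.0001] 0.1126
[0.41644972 0.28508116 0.1106    ]
```

move_arm:
  motion:
    - [[0.3,0,1],[0,0,0],1]
    - [[0.6,0,2],[0,0,0],1]
    - [[0.8,0,3],[0,0,0],1]
    - [[0.8,0,3],[0,0,0],1]

```text
clock: 15.7
tool_pos: [0.4722, 0.3002, 0.0282]
orientation: [179.9, 11.3, -165.7]
force: [-14.0, -6.3, 30.3]
opening: 0.0156
gripper_force: 30.0
```

Run:
```python
from m import *
o=ctrl.get_obs();print(o['tool_pos'],o['orientation'],o['force'],o['moment'],o['opening'])
b=save('wrist','wy');circ(b,215,100,300,215)
print(proj(b,[.4090,.2831,.057]))
```

```text
[0.47222086 0.30015847 0.02823594] [ 179.90607061   11.2848326  -165.67502784] [-14.02693255  -6.2733052   30.32479111] [-1.89376202  3.51771843 -0.15355107] 0.015634631343859232
  ell [252.4 147.9] [22. 23.]
[250.72336475 144.03356217]
```

30 N upward: the rod has bottomed out on both rests. I'll ease off and release.

move_arm:
  motion:
    - [[-0.4,0,-1.5],[0,0,0],1]
    - [[-0.6,0,-2.5],[0,0,0],1]
    - [[-0.6,0,-2.5],[0,0,0],0.8]
    - [[-0.6,0,-2.5],[0,0,0],0.6]
    - [[-0.6,0,-2.5],[0,0,0],0.6]
    - [[-0.6,0,-2.5],[0,0,0],0.6]
    - [[-0.6,0,-2.5],[0,0,0],0.6]
    - [[-0.6,0,-2.5],[0,0,0],0.6]

```text
clock: 16.42
tool_pos: [0.4719, 0.3, 0.0284]
orientation: [179.9, 11.1, -165.7]
force: [0.0, -0.3, -0.1]
opening: 0.0348
gripper_force: 0.0
```

Run:
```python
from m import *
o=ctrl.get_obs();print(o['tool_pos'],o['orientation'],o['force'],o['opening'])
b=save('wrist','wz');circ(b,215,100,300,215)
print(proj(b,[.4090,.2831,.057]))
eyes('z',.057,.057)
```

```text
[0.47187597 0.30000268 0.02837113] [ 179.93896757   11.14614863 -165.68137613] [ 0.03114952 -0.29064935 -0.14038121] 0.03482257847688686
  ell [252.6 147.8] [21.9 23.1]
[250.77811359 144.50906792]
small wrist (np.float64(255.02459016393442), np.float64(165.4262295081967)) [0.41871558 0.28772045 0.057     ]
large side [225.3 134.3] [226.2 135.6] [-4.31129713e-04 -1.07798963e-02  4.85722573e-17]
large scene [366.7 176.7] [366.6 176.3] [-1.85595907e-03  7.43118295e-04  4.85722573e-17]
```

move_arm:
  motion:
    - [[0,0,-6],[0,0,0],0.6]
    - [[0,0,-20],[0,0,0],0.6]
    - [[0,0,-45],[0,0,0],0.6]
    - [[0,0,-80],[0,0,0],0.6]
    - [[0,0,-120],[0,0,0],0.6]
    - [[0,0,-160],[0,0,0],0.6]
    - [[0,0,-195],[0,0,0],0.6]
    - [[-20,0,-215],[0,0,0],0.6]
    - [[-20,0,-220],[0,0,0],0.6]
    - [[-20,0,-220],[0,0,0],0.6]

```text
clock: 17.45
tool_pos: [0.4502, 0.295, 0.2508]
orientation: [179.7, 11.3, -165.7]
force: [0.6, 0.1, -0.8]
opening: 0.0351
gripper_force: 0.0
```

Run:
```python
from m import *
o=ctrl.get_obs();print(o['tool_pos'],o['orientation'],o['joint_pos'].round(1))
b=save('wrist','wr');fy=R.from_euler('z',FY,degrees=True)
for x in (-.055,.055):
    E=np.array([*F,.057])+fy.apply([x,0,0]);u=proj(b,E);print('expect',u.round(1))
    if 30<u[1]<240: circ(b,int(u[0])-30,int(u[1])-30,int(u[0])+30,int(u[1])+30)
c=save('scene','cr');s=save('side','sr')
for n,i,k in(('scene',c,1),('side',s,1)):
    for x in(-.055,.055):
        E=np.array([*F,.057])+fy.apply([x,0,0]);u=proj(i,E);v=blob(i,*u,4);print(n,u.round(1),np.round(v,1),fy.inv().apply(plane(i,*v,.057)-E).round(4))
# clamp grip: dark blob endpoints in scene and side
for n,i,box in(('scene',c,(385,155,405,190)),('side',s,(232,85,255,115))):
    x0,y0,x1,y1=box;m=i['color'][y0:y1,x0:x1].max(2)<45;p=np.argwhere(m)[:,::-1]+[x0,y0];print(n,len(p),p.mean(0),p.min(0),p.max(0))
for th in(-.2,-.1,0,.1):
    P=np.array([*F,.072])+fy.apply([.125-.095*np.sin(th),0,.095*np.cos(th)]);print(th,proj(c,P),proj(s,P),proj(b,P))
```

```text
[0.45023244 0.29500706 0.25083172] [ 179.73423419   11.33230061 -165.72432527] [  60.2   -1.1  -25.2    9.3  -58.1 -140.3]
expect [250.8 109.7]
  ell [251.1 111.1] [15.9 17.2]
expect [251.2 191.3]
  ell [251.6 192.2] [10.8 11.5]
  ell [251.6 192.4] [19.4 21.4]
scene [344.5 159.6] [343.5 156.9] [-0.0125  0.0076  0.    ]
scene [366.7 176.7] [366.8 176.5] [-0.0007  0.0012 -0.    ]
side [197.6 143.2] [198.8 139.6] [0.0164 0.02   0.    ]
side [225.3 134.3] [224.7 134.6] [-0.0032 -0.0012  0.    ]
scene 108 [392.89814815 173.55555556] [385 164] [401 189]
side 64 [244.671875 100.59375 ] [241  94] [248 109]
-0.2 [395.46354542 170.34232735] [245.88406859  98.87001779] [251.59241177 298.3795198 ]
-0.1 [393.29121521 168.38901787] [243.64902404  99.10136295] [251.55889483 293.44771676]
0 [391.02558708 166.63165645] [241.37764263  99.6032679 ] [251.52333647 287.67812409]
0.1 [388.69444623 165.08877181] [239.09467401 100.37305053] [251.48628434 281.13757936]
```

The rod is seated, with both eyes within about 1.5 px of where they should be. The clamp leans about -0.14 rad. Next I'll move above the grip with the tool vertical.

```bash
cat >> m.py <<'E'
def cl(th,up=0,s=.105): # tool vertical, pads on grip at angle th
    fy=R.from_euler('z',FY,degrees=True)
    return np.array([*F,.072+up-.019])+fy.apply([.125-s*np.sin(th),0,s*np.cos(th)]), R.from_euler('xyz',[180,0,FY-180],degrees=True)
E
python3 - <<'E'
from m import *
c=go(*cl(-.14,.07));c=go(*cl(-.14),c)
for th in np.arange(0.02,1.6,.155): go(*cl(th),c)
E
```

```text
shift [-146.8    0.7   48.9] turn [-0.  11.  -0.2] dist 0.155
shift [ 0. -0. 70.] turn [0. 0. 0.] dist 0.07
shift [16.8  0.  -1. ] turn [0. 0. 0.] dist 0.017
shift [32.9 -0.   0.6] turn [0. 0. 0.] dist 0.033
shift [48.7 -0.   4.6] turn [0. 0. 0.] dist 0.049
shift [63.6 -0.  11.1] turn [0. 0. 0.] dist 0.065
shift [77.4  0.  19.8] turn [0. 0. 0.] dist 0.08
shift [89.6 -0.  30.4] turn [0. 0. 0.] dist 0.095
shift [100.1  -0.   42.9] turn [0. 0. 0.] dist 0.109
shift [108.5  -0.   56.8] turn [0. 0. 0.] dist 0.122
shift [114.6  -0.   71.9] turn [0. 0. 0.] dist 0.135
shift [118.4  -0.   87.7] turn [0. 0. 0.] dist 0.147
shift [119.7  -0.  103.9] turn [0. 0. 0.] dist 0.158
```

move_arm:
  motion:
    - [[-35,0,0],[0,4,0],0.35]
    - [[-72,0,5],[0,8,0],0.35]
    - [[-108,0.5,20],[0,11,0],0.35]
    - [[-135,0.7,40],[0,11,-0.2],0.35]
    - [[-147,0.7,49],[0,11,-0.2],0.35]
    - [[-147,0.7,49],[0,11,-0.2],0.35]
    - [[-147,0.7,49],[0,11,-0.2],0.35]
    - [[-147,0.7,49],[0,11,-0.2],0.35]

```text
clock: 18.27
tool_pos: [0.5975, 0.3324, 0.228]
orientation: [180.0, 0.1, -165.5]
force: [-0.7, 1.0, 0.9]
opening: 0.0568
gripper_force: 0.0
```

Run:
```python
from m import *
o=ctrl.get_obs();print(o['tool_pos'],o['orientation'],o['joint_pos'].round(1),o['force'])
go(*cl(-.14))
s=save('side','sc');x0,y0,x1,y1=232,82,255,118;m=s['color'][y0:y1,x0:x1].max(2)<45
fy=R.from_euler('z',FY,degrees=True)
p=np.argwhere(m)[:,::-1]+[x0,y0]
for v in range(84,118,3):
    q=p[p[:,1]==v]; print(v,q[:,0].min() if len(q) else None,q[:,0].max() if len(q) else None)
for d in(.07,.12): print([proj(s,np.array([*F,.072])+fy.apply([.125-d*np.sin(t),0,d*np.cos(t)])).round(1).tolist() for t in(-.2,-.14,-.08)])
```

```text
[0.5974572  0.33241047 0.22804985] [ 1.79999054e+02  8.31149753e-02 -1.65458923e+02] [  45.4   20.7    3.5    0.   -72.7 -120.9] [-0.67451627  1.00339143  0.94060493]
shift [ 0.3 -0.5 71.1] turn [0.  0.1 0. ] dist 0.071
84 None None
87 None None
90 None None
93 None None
96 243 248
99 244 247
102 243 246
105 243 246
108 242 243
111 None None
114 None None
117 None None
[[244.8, 105.9], [243.8, 106.0], [242.8, 106.2]]
[[247.0, 91.7], [245.3, 91.8], [243.6, 92.1]]
```

move_arm:
  motion:
    - [[0,0,12],[0,0,0],0.35]
    - [[0,0,28],[0,0,0],0.35]
    - [[-1,0,44],[0,0,0],0.35]
    - [[-2,0,58],[0,0,0],0.35]
    - [[-2,0,66],[0,0,0],0.35]
    - [[-2,0,70],[0,0,0],0.5]
    - [[-2,0,70],[0,0,0],0.8]
    - [[-2,0,70],[0,0,0],1]
    - [[-2,0,70],[0,0,0],1]
    - [[-2,0,70],[0,0,0],1]

```text
clock: 19.15
tool_pos: [0.6009, 0.3337, 0.1597]
orientation: [179.9, 0.2, -165.5]
force: [0.5, 0.4, 0.5]
opening: 0.0292
gripper_force: 0.0
```

move_arm:
  motion:
    - [[0,0,0],[0,0,0],1]
    - [[0,0,0],[0,0,0],1]
    - [[0,0,0],[0,0,0],1]

```text
clock: 19.4
tool_pos: [0.601, 0.3328, 0.1594]
orientation: [180.0, 0.2, -165.5]
force: [0.9, -3.8, 4.5]
opening: 0.0207
gripper_force: 30.0
```

The fingers are holding the clamp grip. Now swinging it down along its arc.

move_arm:
  motion:
    - [[8,0,-1],[0,0,0],1]
    - [[16.7,0,-1.4],[0,0,0],1]
    - [[24.5,0,-1],[0,0,0],1]
    - [[32.4,0,-0.2],[0,0,0],1]
    - [[40,0,1.3],[0,0,0],1]
    - [[47.7,0,3.3],[0,0,0],1]
    - [[55,0,6],[0,0,0],1]
    - [[62.4,0,9.1],[0,0,0],1]
    - [[62.4,0,9.1],[0,0,0],1]

```text
clock: 20.15
tool_pos: [0.5403, 0.3173, 0.1519]
orientation: [179.9, 0.3, -165.4]
force: [-5.2, -6.0, 12.6]
opening: 0.0212
gripper_force: 30.0
```

move_arm:
  motion:
    - [[7,0,3.7],[0,0,0],1]
    - [[13.6,0,7.9],[0,0,0],1]
    - [[20,0,12.6],[0,0,0],1]
    - [[25.9,0,17.7],[0,0,0],1]
    - [[31.5,0,23.3],[0,0,0],1]
    - [[36.6,0,29.3],[0,0,0],1]
    - [[41.3,0,35.6],[0,0,0],1]
    - [[45.4,0,42.3],[0,0,0],1]
    - [[45.4,0,42.3],[0,0,0],1]

```text
clock: 20.9
tool_pos: [0.4937, 0.3052, 0.1064]
orientation: [180.0, -0.0, -165.5]
force: [-9.0, -1.9, 5.5]
opening: 0.0214
gripper_force: 30.0
```

move_arm:
  motion:
    - [[3.6,0,7],[0,0,0],1]
    - [[6.8,0,14.2],[0,0,0],1]
    - [[9.3,0,21.6],[0,0,0],1]
    - [[11.3,0,29.2],[0,0,0],1]
    - [[12.7,0,37],[0,0,0],1]
    - [[13.6,0,44.8],[0,0,0],1]
    - [[13.8,0,49],[0,0,0],1]
    - [[13.9,0,52],[0,0,0],1]
    - [[13.9,0,52],[0,0,0],1]

```text
clock: 21.65
tool_pos: [0.4802, 0.3018, 0.0534]
orientation: [-180.0, -0.1, -165.5]
force: [-7.7, -1.3, 0.2]
opening: 0.0212
gripper_force: 30.0
```

Run:
```python
from m import *
o=ctrl.get_obs();print(o['tool_pos'],o['force'],o['moment'],o['gripper_force'])
go(*cl(1.57))
```

```text
[0.48020068 0.30175783 0.05341057] [-7.71040686 -1.33033532  0.2273424 ] [-0.23225058  2.64810358  0.04810691] 29.999343752861023
shift [-1.4 -0.2  0.3] turn [-0.  -0.1 -0. ] dist 0.001
```

move_arm:
  motion:
    - [[-1,0,1],[0,0,0],1]
    - [[-1,0,2],[0,0,0],1]
    - [[-1,0,3],[0,0,0],1]
    - [[-1,0,4],[0,0,0],1]
    - [[-1,0,4],[0,0,0],1]

```text
clock: 22.07
tool_pos: [0.4804, 0.3017, 0.0495]
orientation: [-180.0, -0.2, -165.5]
force: [-12.1, 0.5, 2.6]
opening: 0.0211
gripper_force: 30.0
```

move_arm:
  motion:
    - [[0,0,0],[0,0,0],0.6]
    - [[0,0,0],[0,0,0],0.5]
    - [[0,0,0],[0,0,0],0.5]
    - [[0,0,0],[0,0,0],0.5]
    - [[0,0,-15],[0,0,0],0.5]
    - [[0,0,-35],[0,0,0],0.5]
    - [[0,0,-60],[0,0,0],0.5]
    - [[0,0,-60],[0,0,0],0.7]
    - [[0,0,-60],[0,0,0],1]
    - [[0,0,-60],[0,0,0],1]

```text
clock: 22.9
tool_pos: [0.4837, 0.3032, 0.1108]
orientation: [179.9, 0.2, -165.5]
force: [-0.0, -0.4, -0.8]
opening: 0.0292
gripper_force: 0.0
```

move_arm:
  motion:
    - [[0,0,0],[0,0,0],1]
    - [[0,0,0],[0,0,0],1]
    - [[0,0,5],[0,0,0],1]
    - [[0,0,10],[0,0,0],1]
    - [[0,0,15],[0,0,0],1]
    - [[0,0,18],[0,0,0],1]
    - [[0,0,20],[0,0,0],1]
    - [[0,0,20],[0,0,0],1]

```text
clock: 23.57
tool_pos: [0.4836, 0.303, 0.0901]
orientation: [180.0, 0.1, -165.5]
force: [0.1, 0.1, 0.3]
opening: 0.0004
gripper_force: 0.0
```

move_arm:
  motion:
    - [[0,0,3],[0,0,0],1]
    - [[0,0,6],[0,0,0],1]
    - [[0,0,9],[0,0,0],1]
    - [[0,0,12],[0,0,0],1]
    - [[0,0,12],[0,0,0],1]

```text
clock: 23.98
tool_pos: [0.4836, 0.303, 0.0782]
orientation: [180.0, 0.1, -165.5]
force: [-0.4, -0.0, -0.2]
opening: 0.0002
gripper_force: 0.0
```

move_arm:
  motion:
    - [[0,0,1],[0,0,0],1]
    - [[0,0,2],[0,0,0],1]
    - [[0,0,3],[0,0,0],1]
    - [[0,0,4],[0,0,0],1]
    - [[0,0,4],[0,0,0],1]

```text
clock: 24.4
tool_pos: [0.4838, 0.3032, 0.0747]
orientation: [180.0, 0.1, -165.5]
force: [-0.2, 0.2, 0.1]
opening: 0.0002
gripper_force: 0.0
```

move_arm:
  motion:
    - [[0,0,1],[0,0,0],1]
    - [[0,0,2],[0,0,0],1]
    - [[0,0,3],[0,0,0],1]
    - [[0,0,3],[0,0,0],1]

```text
clock: 24.73
tool_pos: [0.4838, 0.3032, 0.0716]
orientation: [180.0, 0.1, -165.5]
force: [-0.4, 0.5, -0.3]
opening: 0.0002
gripper_force: 0.0
```

move_arm:
  motion:
    - [[0,0,1],[0,0,0],1]
    - [[0,0,2],[0,0,0],1]
    - [[0,0,3],[0,0,0],1]
    - [[0,0,3],[0,0,0],1]

```text
clock: 25.07
tool_pos: [0.4838, 0.3033, 0.0687]
orientation: [180.0, 0.1, -165.5]
force: [-0.5, -0.8, 1.0]
opening: 0.0003
gripper_force: 0.2
```

move_arm:
  motion:
    - [[0,0,1],[0,0,0],1]
    - [[0,0,2],[0,0,0],1]
    - [[0,0,3],[0,0,0],1]
    - [[0,0,3],[0,0,0],1]

```text
clock: 25.4
tool_pos: [0.4838, 0.3032, 0.0656]
orientation: [180.0, 0.1, -165.5]
force: [-0.0, 0.4, 0.2]
opening: 0.0004
gripper_force: 0.1
```

move_arm:
  motion:
    - [[0,0,1],[0,0,0],1]
    - [[0,0,2],[0,0,0],1]
    - [[0,0,3],[0,0,0],1]
    - [[0,0,3],[0,0,0],1]

```text
clock: 25.73
tool_pos: [0.4841, 0.3034, 0.0648]
orientation: [180.0, 0.2, -165.4]
force: [-6.6, -3.7, 17.7]
opening: 0.0004
gripper_force: 8.7
```

Run:
```python
from m import *
o=ctrl.get_obs();print(o['tool_pos'],o['force'])
s=save('side','se');fy=R.from_euler('z',FY,degrees=True)
for d in(.07,.12): print([proj(s,np.array([*F,.072])+fy.apply([.125-d*np.sin(t),0,d*np.cos(t)])).round(1).tolist() for t in(1.2,1.35,1.5,1.57)])
x0,y0,x1,y1=190,110,245,150;h=s['color'][y0:y1,x0:x1].max(2)
for v in range(0,40,2): print(v+y0,''.join('#' if a<45 else '+' if a<90 else '.' for a in h[v]))
```

```text
[0.48410791 0.30336997 0.06476202] [-6.61741999 -3.70955579 17.71816266]
[[226.0, 123.2], [225.4, 126.2], [225.1, 129.0], [225.1, 130.3]]
[[214.2, 121.9], [213.1, 127.0], [212.7, 132.0], [212.7, 134.2]]
110 ++++........###########+++++#+++++++++++++########+....
112 ++............+########++++###++++#++#######++++++.....
114 ..................+###.++++##########++++++.....++.....
116 ....................+#++++++++++++++...........+++.....
118 ......................++++++++.............+.+.........
120 .......................+++......+++...++...............
122 .......................+++......+++...............+++..
124 .......................+++.....................+....+..
126 .......................+++....+....................++++
128 .......................+++....+.................++++#++
130 ........................++......+##++.....+...++++##+++
132 ........................+++++++######++........+###+++#
134 ......................+###############+........+###+#++
136 ......................+######+++++++++.........+###++++
138 .......................+++++++++++++++........+######++
140 ......................+.++++++++++++++++++........+++##
142 ....................++++++++++++++++++++##++.......++..
144 .................+++++++++++++++#++++######+...........
146 .+#++.......++++++.+++..........++#########+...........
148 ..+++++++.++++++...................++######+...........
```

move_arm:
  motion:
    - [[0,0,0.7],[0,0,0],1]
    - [[0,0,1.4],[0,0,0],1]
    - [[0,0,1.4],[0,0,0],1]

```text
clock: 26.03
tool_pos: [0.4842, 0.3034, 0.0645]
orientation: [179.9, 0.2, -165.4]
force: [-10.5, -3.7, 27.1]
opening: 0.0002
gripper_force: 13.8
```

Hard stop: the clamp is fully down. I'll retreat and verify.

move_arm:
  motion:
    - [[0,0,-5],[0,0,0],1]
    - [[0,0,-25],[0,0,0],1]
    - [[0,0,-60],[0,0,0],1]
    - [[0,0,-100],[0,0,0],1]
    - [[20,0,-140],[0,0,0],1]
    - [[40,0,-180],[0,0,0],1]
    - [[50,0,-190],[0,0,0],1]
    - [[50,0,-190],[0,0,0],1]
    - [[50,0,-190],[0,0,0],1]

```text
clock: 26.78
tool_pos: [0.435, 0.2909, 0.2529]
orientation: [179.8, 0.3, -165.4]
force: [0.4, 0.1, -0.5]
opening: 0.0006
gripper_force: 0.0
```

Run:
```python
from m import *
o=ctrl.get_obs();print(o['tool_pos'],o['force'],o['qvel'].round(1))
b=save('wrist','wf');fy=R.from_euler('z',FY,degrees=True)
E=np.array([*F,.057])+fy.apply([-.055,0,0]);u=proj(b,E);print(u);circ(b,int(u[0])-30,max(0,int(u[1])-30),int(u[0])+30,int(u[1])+30)
s=save('side','sf');E=np.array([*F,.057])+fy.apply([.125-.095-.055+.0,0,0])
print([proj(s,np.array([*F,.072])+fy.apply([.125-.12*np.sin(t),0,.12*np.cos(t)])).round(1).tolist() for t in(1.4,1.5,1.57)])
x0,y0,x1,y1=190,115,245,150;h=s['color'][y0:y1,x0:x1].max(2)
for v in range(0,30): print(v+y0,''.join('#' if a<45 else '+' if a<90 else '.' for a in h[v]))
```

```text
[0.43497504 0.29091483 0.25285236] [ 0.42380772  0.07305068 -0.54081996] [-0.6  2.8 -1.4 -0.4  0.7  0.2]
[251.36334109 151.45232922]
[[212.9, 128.6], [212.7, 132.0], [212.7, 134.2]]
115 .......................................................
116 .......................................................
117 .......................................................
118 .......................................................
119 .......................................................
120 .......................................................
121 .......................................................
122 ..................................................+++..
123 ...............................................++++++..
124 ...............................................+....+..
125 .....................................................++
126 ...................................................++++
127 ..................................................++#++
128 ...............................................+.+++#++
129 ...........................................++.+++++#+++
130 ..............
[... 181 characters left out ...]
........##############++........+###+++#
134 ......................+###############+........+####+#+
135 .......................##########+++++.........+#####++
136 .......................+#####+++++.............+###+#++
137 ........................##+++++................#####++#
138 ........................++++.+..........+.....+#####+++
139 ........................++++.+++++....+++.....++++++#+#
140 .......................++++++++++++++++++.........++###
141 ...................+++++++++++++++++++++++++......++#++
142 ................++++++++++++++++++++++++++#+.......++..
143 ........++++.+++++++++++++++++++++++++++++#+...........
144 .........+++++++++++++++++...++++#++++#+++#+...........
```

Run:
```python
from m import *
b=save('wrist','wg');circ(b,205,95,300,215);print(ctrl.get_obs()['qvel'].round(2))
fy=R.from_euler('z',FY,degrees=True);print(proj(b,np.array([*F,.057])+fy.apply([-.055,0,0])))
g=b['color'].min(2)
print(g[151,225:280:2]);print(g[128:176:2,251])
```

```text
[-0.18  0.86  0.03  0.13 -0.17  0.  ]
[252.20244428 152.40147776]
[229 230 230 239  59  64  54  62  58 136 137  60 104 143 140 215  90  70
 185 173  64  47  59  92  67 140 138 138]
[235 231 230 230 230 230 179 113 233 212  58 126 141 138 141  85  93 130
 128 127 127 127 128 126]
```

The small eye centre is near (252.5,153.5), against an expected (252,152), and the clamp is level. Handing in.

```bash
python3 -c "
from plant import ctrl
print(ctrl.close_job())"
```

```text
the job is handed in; nothing more can be done
None
```

The job is handed in, though no verdict came back: the connecting rod lies in the forks with both eyes about 2 mm or less from centre in the images, released, and the clamp is against its down stop. The bottle and the other parts were not rechecked at the end.

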